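# Weigh a kit case on the beam balance

### The arm

A 7-joint arm with a two-finger parallel gripper is mounted at the origin on the work surface. World frame = base frame: x ahead of the robot, y to its left, z up, the work surface at z = 0. Lengths are in m, angles in rad, forces in N, time in s.
With the tool pointing down it reaches from about 0.4 to 0.9 m from the base axis. Payload 5.5 kg.
Tool frame: the origin (TCP) lies midway between the tips of the shut fingers; the grasp point (between the pads) lies 19 mm behind it (env.grasp_offset is the distance from the TCP to the grasp point, in m); x points along the fingers, z is the direction in which the jaws open and shut, and the axes are right-handed (so a half turn about x gives the same grasp; the last joint's range is limited). The gripper opens to 85 mm and grips with 20 to 120 N. Pads are 22 mm wide; open, the fingers measure 114 mm over their backs; the gripper's body (76 mm by 85 mm) begins 54 mm behind the grasp point. The pads swing forward as they close: fully open they stand 13 mm farther back than shut.
Start: joints at [1.457, 0.501, -0.427, 1.55, 0.221, 1.138, -0.21], TCP at [0.239, -0.604, 0.231] pointing down, gripper open.
Joint ranges: [-2.88, 2.88], [-0.31, 2.03], [-1.54, 1.56], [0.2, 2.42], [-1.41, 4.55], [0.19, 2.02], [-2.57, 2.57]. Speed limits (rad/s): [2.57, 2.57, 3.14, 3.14, 3.14, 3.14, 3.14].

### API

Orientations are given as a rotation vector (axis times angle).
In Python, from workcell import env gives the robot as it stands. The module is installed in compiled form; this text tells all that it offers.
- The arm moves only by the shell command python3 -m creep 'ROWS' [OPENING] [FORCE]. ROWS is JSON, a list of rows, each a list of 2 entries, a list of its own where there are three numbers: the shift along the tool's x, y, z in mm, then the turn about the tool's x in degrees. In form: [[[x, y, z], spin], ...]. A call has 1 to 8 rows; each row is the pose to reach, as a shift and turn from the pose commanded when the call began, along the tool's axes at that moment; what a row does not reach only later rows make up. A row lasts 1/8 s, in which the tool goes at most 62.5 mm and 10.7 degrees, less where a joint would pass 70% of its speed; a pose out of reach is approached as far as the arm can. A call with a gripper value outside its range is refused whole. OPENING is the closure, from 0 (fully open) to 1 (shut), set as the call begins (- or left out, the last holds). The fingers move at their own pace and stop on an object; FORCE is the grip in N (left out, the last holds). Time passes only in rows, so rows that repeat a pose let the fingers close. It gives the time, the measured TCP pose, the force and the opening at its end, in the units of the state.
- env.observe(): the state, without advancing time (a new reading comes with each control period).
- env.capture(name): name is "scene" or "top" or "wrist"; returns the picture (384x512x3 uint8, red, green, blue); there is no depth.
- env.camera_info(name): a dict with "fx", "fy", "cx", "cy" (pixels), "distortion" ([k1, k2, p1, p2, k3] as OpenCV has them; the pictures are not rectified), "pose" (4x4, takes a point from camera to world coordinates). Camera axes: x right, y down, z forward; pixel columns grow to the right and rows downward; lengths in m; the calibration is good to about 2 mm. A picture is of the moment at which its call begins: read the wrist's pose just before it. camera_info takes no time and is no camera call; for the wrist camera it gives the pose at the moment of the call.
- env.job_done(): hands the job in, once; it reports no verdict.
The state is a dict: "t": time; "qpos": joint angles; "joint_vel": joint speeds; "joint_efforts": joint torques, N m; "position": TCP position; "orientation": TCP orientation; "force": force on the tool from outside, world axes, zero at the start; "moment": the same for the moment, N m; "finger_gap": opening from 0.0 (shut) to 1.0 (fully open).
Only numpy, scipy, OpenCV 4.12 (cv2) and the standard library are available. Lean on these libraries where they do the work, as an engineer would, in place of code of your own. Each camera call takes 0.05 s, during which the arm holds its last target.

### The job

Pick up the kit case with the upright handle on its lid and set it gently on the round pan of the beam balance, which sinks under it, and let go. Then nudge the counterpoise along the beam with light pushes on its tab, without gripping it, until the beam hangs level by itself with nothing touching it. Never put more than 20 N on the balance, and leave the other things on the table where they are.

Things in the scene. Friction and masses are not known exactly. Their poses are not given: they have to be found in the camera images.
- balance: Beam balance, fixed to the table, counted with its beam, pan and counterpoise. Origin on the table under the fulcrum (130 mm up, between cheeks 144 mm high); +y runs along the beam: pan centre 110 mm out on +y, counterpoise arm 245 mm on -y. A gauge post (180 mm high) stands at y -277, x -22 mm; the beam's black end pointer meets its middle black mark (130 mm up) when level.
- beam (a joint): Beam tilt, rad: 0 level, + = pan up, stops at -0.10 and +0.10. Starts at +0.10 (empty); under the case it sinks to -0.10 until the counterpoise is moved. Between the stops the free beam rests at a tilt proportional to the imbalance: 1 mm of counterpoise = about 0.008 rad, more tilt the farther out. Settles about 1.5 s after nothing touches it; any touch falsifies it.
- pan_top (a point): Centre of the upper face of the flat round steel pan, 120 mm across, no rim. A linkage keeps it horizontal as it moves with the beam: 150 mm above the table when level, 161 mm up, 139 mm down. The empty pan yields under 0.5 to 2 N, so a case must be lowered about 22 mm with it. Where on the pan the load stands does not change the weighing.
- pan: The same pan, as a body; origin 20 mm under the centre of its upper face.
- poise_tab (a point): Centre of the upright black tab on the counterpoise: 12 mm thick along the beam, 30 mm wide across it, 44 mm high (22 mm above and below this point), on a dark steel block 36 mm long, 42 mm wide and 44 mm high that rides on the beam. Its y axis runs along the beam towards the pan. 175 mm above the table when the beam is level; it goes up and down with the beam.
- poise (a joint): Position of the counterpoise (0.5 kg) along the beam, m: 0 = 40 mm from the fulcrum, growing away from the pan, stop at 0.165. It stays where it is left; sliding it takes about 2.5 N. The heavier the case, the farther out it belongs, always farther than it is found (found 0 to 0.03, belongs between 0.05 and 0.14).
- kit_center (a point): Centre (half-way up, 40 mm above the underside) of the kit case: grey plastic with white lid, 84 x 64 mm, 40 mm high to the lid's top, with an upright white handle bar in the middle of the lid, 56 mm long along the case's x, 16 mm thick along its y, from 40 to 80 mm above the underside. 0.3 to 0.7 kg. z up.
- kit: The same kit case, as a body; origin at the centre of its underside.
- flat_case: Bystander: a grey case of the same size with a flat lid and no handle. Origin at the centre of its underside.
- block_wall: Bystander: a little wall of toy blocks, about 80 x 50 x 58 mm. Origin at the centre of its underside.
- tape: Bystander: a roll of paper tape, 76 mm across, 22 mm high.
- mug: Bystander: a white mug, 76 mm across, 90 mm high.
- block_long: Bystander: a single toy block 64 x 30 x 20 mm.
- block_short: Bystander: a single toy block 32 x 30 x 20 mm.
- brush: Bystander: a hand brush lying behind the balance.
Not all that is in view belongs to the job. What is shaped like the kit but yellow is not meant.

How it is judged:
By the outcome, as a careful person would: the job done as asked, in the order asked, and still so for the second after the job is handed in, with the robot touching nothing.
It also fails if it takes over 72 s, if anything falls off the work surface, if the arm or the gripper's body presses on something with over 40 N, if the wrist force passes 120 N, or if a joint passes its speed limit or range.

## Working session

There is one attempt and no reset: what is moved stays moved. The work goes in short steps, Python scripts to look and compute and a shell command to move; the robot and the scene stay as the last step left them, time stands still between calls to the robot, and variables do not carry over. Pictures are saved under pics/ and viewed, and the job is handed in when it is done.

```bash
mkdir -p pics
python3 - <<'E'
from workcell import env
import cv2,numpy as np
s=env.observe()
print({k:np.round(v,3) for k,v in s.items()})
for n in ["scene","top","wrist"]:
    im=env.capture(n); cv2.imwrite(f"pics/{n}0.png",im[:,:,::-1])
    c=env.camera_info(n); print(n,c["fx"],c["cx"],c["cy"],c["distortion"]);print(np.round(c["pose"],3))
E
```

```text
{'t': np.float64(0.0), 'qpos': array([ 1.457,  0.502, -0.427,  1.551,  0.221,  1.138, -0.21 ]), 'joint_vel': array([ 0.   , -0.001, -0.001,  0.001, -0.   ,  0.002, -0.   ]), 'joint_efforts': array([ 2.0000e-03, -5.6953e+01, -5.8150e+00, -2.8095e+01,  1.1000e-02,
        1.2000e-02,  0.0000e+00]), 'position': array([ 0.239, -0.604,  0.23 ]), 'orientation': array([ 0.929,  1.366, -0.927]), 'force': array([ 0.749, -0.335, -0.514]), 'moment': array([-0.005, -0.037, -0.048]), 'finger_gap': np.float64(1.001)}
scene 486.8697251326857 252.38119247723125 183.6219953491303 [-0.03489443  0.          0.          0.          0.        ]
[[ 0.183  0.827 -0.531  1.436]
 [ 0.983 -0.152  0.103 -0.19 ]
 [ 0.005 -0.541 -0.841  1.471]
 [ 0.     0.     0.     1.   ]]
top 443.8891857145699 255.17044847271038 192.88476111897438 [-0.01665068  0.          0.          0.          0.        ]
[[-0.004 -0.996  0.094  0.46 ]
 [-1.     0.005  0.005 -0.032]
 [-0.005 -0.094 -0.996  1.29 ]
 [ 0.     0.     0.     1.   ]]
wrist 298.313041184382 252.85993083226506 189.79899148696572 [-0.05327635  0.          0.          0.          0.        ]
[[ 0.369 -0.887 -0.278  0.309]
 [-0.93  -0.352 -0.109 -0.575]
 [-0.001  0.298 -0.954  0.373]
 [ 0.     0.     0.     1.   ]]
```

View pics/scene0.png

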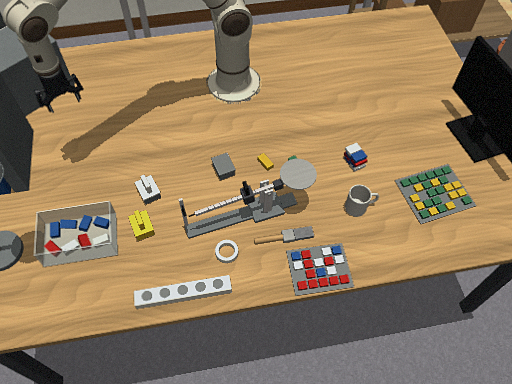

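View pics/top0.png

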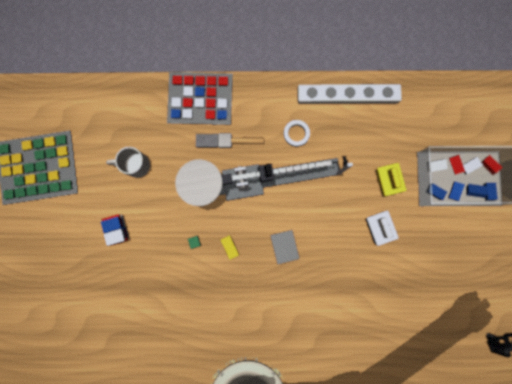

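View pics/wrist0.png

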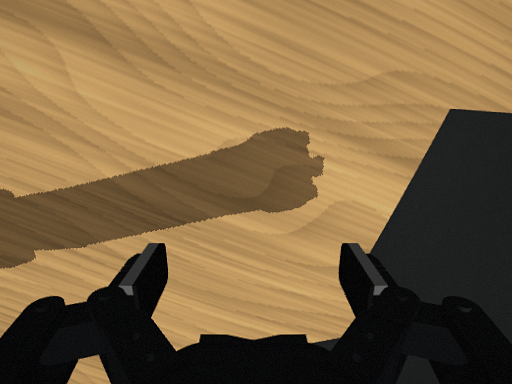

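Candidates: the white-lid case with handle at scene (148,189) / top (382,228); the yellow look-alike at scene (141,224) / top (391,180); the flat grey case at scene (223,166) / top (285,247). I'm choosing the white one and checking it close up.

```bash
cat > h.py <<'E'
from workcell import env
import cv2,numpy as np
from scipy.spatial.transform import Rotation as R
def K(c): return np.array([[c["fx"],0,c["cx"]],[0,c["fy"],c["cy"]],[0,0,1.]])
def ray(c,uv):
    p=cv2.undistortPoints(np.array(uv,float).reshape(-1,1,2),K(c),np.array(c["distortion"])).reshape(-1,2)
    P=np.array(c["pose"]); d=np.c_[p,np.ones(len(p))]@P[:3,:3].T
    return P[:3,3],d
def plane(c,uv,z):
    o,d=ray(c,uv); return o+d*((z-o[2])/d[:,2])[:,None]
def proj(c,X):
    P=np.linalg.inv(np.array(c["pose"]))
    r,_=cv2.Rodrigues(P[:3,:3])
    return cv2.projectPoints(np.array(X,float).reshape(-1,1,3),r,P[:3,3],K(c),np.array(c["distortion"]))[0].reshape(-1,2)
def tri(cams,uvs):
    A=np.zeros((3,3));b=np.zeros(3)
    for c,uv in zip(cams,uvs):
        o,d=ray(c,[uv]); d=d[0]/np.linalg.norm(d[0]); M=np.eye(3)-np.outer(d,d); A+=M;b+=M@o
    return np.linalg.solve(A,b)
def crop(im,x0,y0,w,h,s,name):
    cv2.imwrite(name,cv2.resize(im[y0:y0+h,x0:x0+w],None,fx=s,fy=s,interpolation=cv2.INTER_CUBIC))
E
python3 - <<'E'
from h import *
t=cv2.imread("pics/top0.png");s=cv2.imread("pics/scene0.png")
crop(t,350,150,80,110,6,"pics/tc1.png")
crop(t,170,140,200,90,4,"pics/tc2.png")
crop(s,110,150,220,110,3.6,"pics/sc1.png")
E
```

```text
(no output)
```

View pics/tc1.png

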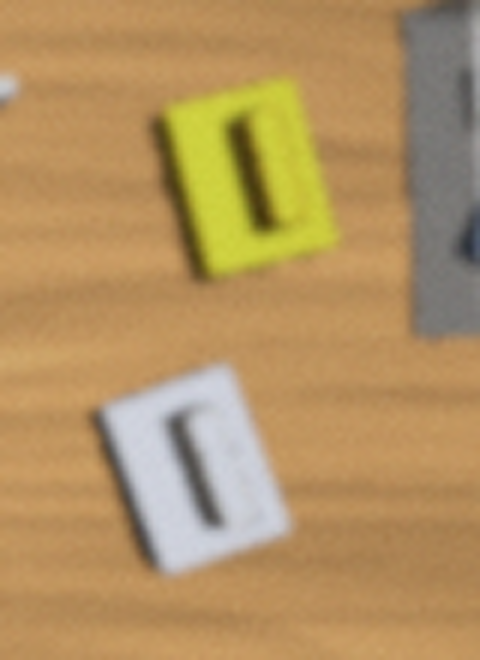

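View pics/tc2.png

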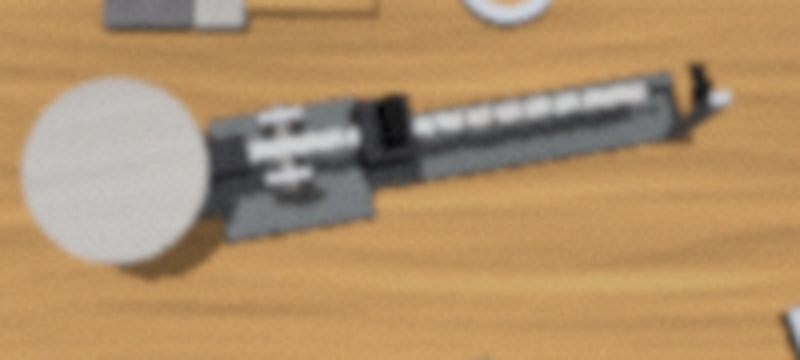

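View pics/sc1.png

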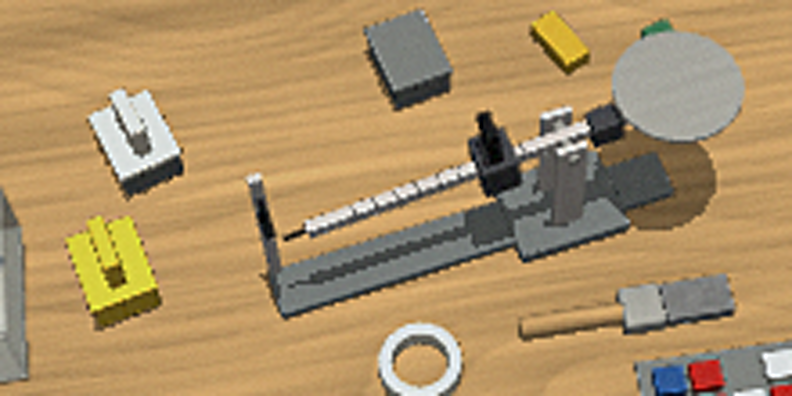

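Run:
```python
from h import *
c=env.camera_info("top"); s=env.camera_info("scene")
q=np.array([[103,410],[228,365],[292,530],[163,575]])/6+[350,150]
L=plane(c,q,.04); print(np.round(L,4), "ctr",L.mean(0)); 
print("sides",[np.linalg.norm(L[i]-L[(i+1)%4]) for i in range(4)])
e=L[3]-L[0]+L[2]-L[1]; print("long yaw",np.degrees(np.arctan2(e[1],e[0])))
e=L[1]-L[0]+L[2]-L[3]; print("short yaw",np.degrees(np.arctan2(e[1],e[0])))
T=lambda x,y:np.array([[x/4+170,y/4+140]])
pan=plane(c,T(116,171),.161); print("pan",pan)
pe=plane(c,np.r_[T(22,171),T(210,171)],.161); print("diam",np.linalg.norm(pe[0]-pe[1]))
ch=plane(c,np.r_[T(280,115),T(288,178)],.144); print("fulcrum",ch.mean(0), ch)
tip=plane(c,T(645,92),.113); print("beam end",tip)
tab=plane(c,np.r_[T(391,97),T(398,140)],.19);print("tab",tab)
S=lambda x,y:np.array([x/3.6+110,y/3.6+150])
print("pan tri",tri([c,s],[T(116,171)[0],S(678,86)]))
f=ch.mean(0)
for p in (pan[0],tip[0]): 
  d=p-f; print(np.linalg.norm(d[:2]),np.degrees(np.arctan2(d[1],d[0])))
# lid in scene
l=plane(s,[S(90,118),S(150,92),S(183,152),S(127,183)],.04);print(l,l.mean(0))
o=env.observe(); print(R.from_rotvec(o["orientation"]).as_matrix().round(3))
```

```text
[[ 0.505  -0.3405  0.04  ]
 [ 0.5258 -0.3998  0.04  ]
 [ 0.4485 -0.4273  0.04  ]
 [ 0.428  -0.3663  0.04  ]] ctr [ 0.47681894 -0.38346082  0.04      ]
sides [np.float64(0.0628777594175708), np.float64(0.08198445641523086), np.float64(0.06429405110474355), np.float64(0.08122075681848082)]
long yaw -160.91503631536594
short yaw -71.0202952460285
pan [[0.59373639 0.11743163 0.161     ]]
diam 0.12059681508582198
fulcrum [0.61127824 0.0103884  0.144     ] [[0.63195157 0.01296429 0.144     ]
 [0.5906049  0.00781252 0.144     ]]
beam end [[ 0.65092102 -0.23034471  0.113     ]]
tab [[ 0.63607046 -0.05835634  0.19      ]
 [ 0.60890476 -0.06253518  0.19      ]]
pan tri [0.5950112  0.12203106 0.15531015]
0.1084710458271244 99.30669600710496
0.2439753686396023 -80.64872959401976
[[ 0.45474433 -0.41774775  0.04      ]
 [ 0.43481689 -0.35799899  0.04      ]
 [ 0.51002179 -0.33185732  0.04      ]
 [ 0.53508112 -0.38715671  0.04      ]] [ 0.48366603 -0.37369019  0.04      ]
[[-0.001  0.93   0.368]
 [ 0.001  0.368 -0.93 ]
 [-1.     0.    -0.002]]
```

```bash
python3 -m creep '[[[0,50,-20],2.6],[[0,100,-40],2.6],[[0,150,-60],2.6],[[0,200,-80],2.6],[[0,250,-98],2.6],[[0,285,-112],2.6],[[0,303,-118],2.6],[[0,303,-118],2.6]]' 0
python3 - <<'E'
from h import *
o=env.observe(); c=env.camera_info("wrist"); w=env.capture("wrist")[:,:,::-1]
cv2.imwrite("pics/w1.png",w)
print(o["position"],o["force"],o["t"]); 
np.save("w1.npy",c,allow_pickle=True)
# projected prediction
d=np.radians(19); ux=np.array([np.cos(d),np.sin(d),0]);uy=np.array([-ux[1],ux[0],0])
k=np.array([.477,-.383,0])
print(proj(c,[k+[0,0,.08]+28*a*.001*ux+8*b*.001*uy for a,b in((1,1),(1,-1),(-1,-1),(-1,1))]).round(0))
E
```

```text
t: 1.15
position: [0.4781, -0.3825, 0.2311]
orientation: [0.96, 1.349, -0.96]
force: [-0.1, 0.5, 0.9]
finger_gap: 1.002
[ 0.4781202  -0.38245516  0.23113187] [-0.0953917  0.5339125  0.8565717] 1.15
[[247. 148.]
 [263. 148.]
 [262. 202.]
 [247. 202.]]
```

View pics/w1.png

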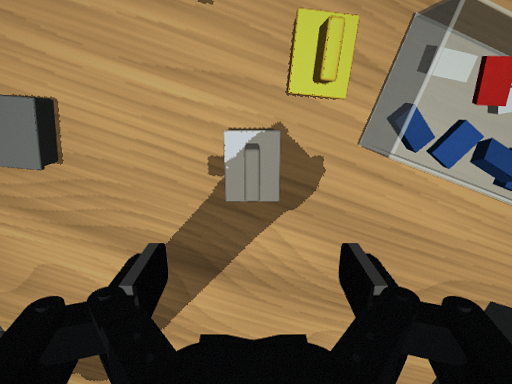

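Run:
```python
from h import *
w=cv2.imread("pics/w1.png"); crop(w,210,115,90,100,6,"pics/w1c.png")
```

```text
(no output)
```

View pics/w1c.png

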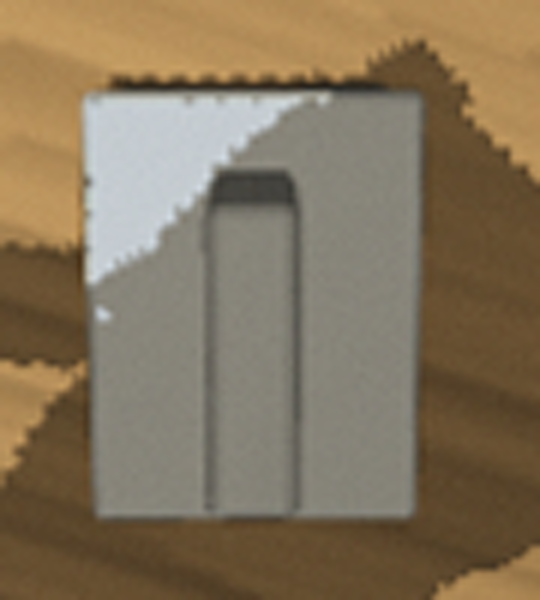

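Run:
```python
from h import *
c=np.load("w1.npy",allow_pickle=True).item()
T=lambda q:np.array(q)/6+[210,115]
b=plane(c,T([[208,205],[298,205],[298,515],[208,515]]),.08); print(b.round(4),b.mean(0))
l=plane(c,T([[85,92],[423,92],[415,518],[96,518]]),.04); print(l.round(4),l.mean(0))
for L in (b,l):
  e=L[3]-L[0]+L[2]-L[1]; print(np.degrees(np.arctan2(e[1],e[0]))+180,np.linalg.norm(e)/2,np.linalg.norm(L[1]-L[0]))
o=env.observe(); M=R.from_rotvec(o["orientation"]).as_matrix(); print(M.round(3), np.degrees(np.arctan2(M[1,1],M[0,1])))
print("tool shift mm",1000*M.T@((b.mean(0)+l.mean(0))/2-o["position"]))
print("tool shift mm",1000*M.T@((b.mean(0))-o["position"]))
```

```text
[[ 0.4994 -0.3647  0.08  ]
 [ 0.5043 -0.3787  0.08  ]
 [ 0.4532 -0.3968  0.08  ]
 [ 0.4481 -0.382   0.08  ]] [ 0.47624784 -0.38053751  0.08      ]
[[ 0.5051 -0.3377  0.04  ]
 [ 0.5255 -0.3965  0.04  ]
 [ 0.4472 -0.4244  0.04  ]
 [ 0.4265 -0.3648  0.04  ]] [ 0.47606804 -0.38086111  0.04      ]
19.108459879290365 0.0541750233624465 0.014841561755274789
19.32257494843344 0.0831794366575665 0.06225177127909046
[[-0.001  0.946  0.325]
 [-0.     0.325 -0.946]
 [-1.    -0.001  0.   ]] 18.965506770201426
tool shift mm [171.00011315   0.76477923  -3.41595692]
tool shift mm [150.99996802   0.88060316  -3.53859498]
```

```bash
python3 -m creep '[[[40,0,-3],0],[[85,1,-3],0],[[125,1,-3],0],[[155,1,-3],0],[[175,1,-3],0],[[185,1,-3],0],[[185,1,-3],0]]' 0
python3 - <<'E'
from h import *
w=env.capture("wrist")[:,:,::-1]; cv2.imwrite("pics/w2.png",w)
E
```

```text
t: 2.08
position: [0.4771, -0.3805, 0.0462]
orientation: [0.962, 1.348, -0.962]
force: [0.5, -0.3, 0.0]
finger_gap: 0.995
```

View pics/w2.png

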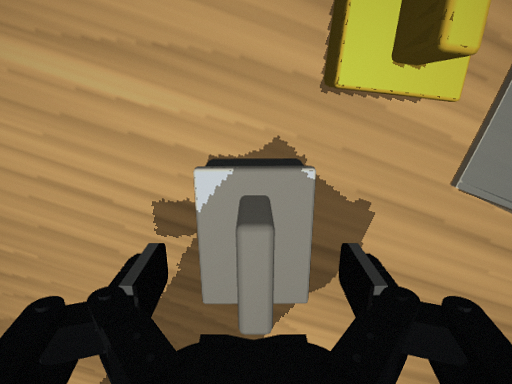

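The handle bar (u≈255) is centred between the pads (165 and 340). I'm closing now.

```bash
python3 -m creep '[[[0,0,0],0],[[0,0,0],0],[[0,0,0],0],[[0,0,0],0],[[0,0,0],0],[[0,0,0],0]]' 1 50; python3 -m creep '[[[-10,0,0],0],[[-30,0,0],0],[[-60,0,0],0],[[-90,0,0],0],[[-130,0,0],0],[[-170,0,0],0],[[-170,0,0],0]]'
python3 - <<'E'
from h import *
w=env.capture("wrist")[:,:,::-1]; cv2.imwrite("pics/w3.png",w); o=env.observe();print(o["position"],o["force"],o["finger_gap"])
E
```

```text
t: 2.88
position: [0.4777, -0.3804, 0.0465]
orientation: [0.961, 1.347, -0.962]
force: [0.4, -1.5, 0.5]
finger_gap: 0.179
t: 3.75
position: [0.4799, -0.381, 0.2212]
orientation: [0.96, 1.34, -0.961]
force: [0.7, -0.3, -5.1]
finger_gap: 0.178
[ 0.47825489 -0.38029133  0.21844888] [ 0.32052323  0.56757022 -5.4368472 ] 0.18001289319771485
```

View pics/w3.png

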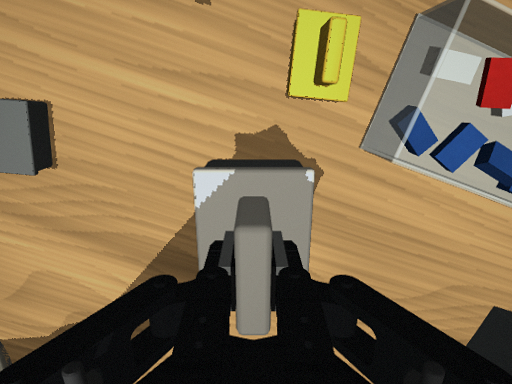

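Held, with about 5.4 N measured, i.e. roughly 0.55 kg. Next I carry it high and around to the pan.

```bash
python3 -m creep '[[[-14,10,-16],0],[[-28,30,-48],0],[[-28,55,-87],0],[[-28,82,-130],0],[[-28,109,-174],0],[[-28,136,-217],0],[[-28,164,-260],0],[[-28,191,-304],0]]'; python3 -m creep '[[[0,25,-40],0],[[0,46,-73],0],[[0,62,-99],0],[[0,74,-117],0],[[0,80,-127],0],[[0,82,-130],0],[[0,82,-130],0],[[0,82,-130],0]]'
python3 - <<'E'
from h import *
o=env.observe();print(o["position"],o["force"],o["finger_gap"],R.from_rotvec(o["orientation"]).as_matrix().round(3))
for n in("scene","top"):
  cv2.imwrite(f"pics/{n}4.png",env.capture(n)[:,:,::-1])
s=cv2.imread("pics/scene4.png");t=cv2.imread("pics/top4.png")
crop(s,170,90,190,150,4,"pics/sc4.png"); crop(t,150,130,220,110,3.5,"pics/tc4.png")
E
```

```text
t: 4.8
position: [0.558, -0.0271, 0.2436]
orientation: [0.96, 1.351, -0.962]
force: [0.2, 0.0, -4.4]
finger_gap: 0.179
t: 5.8
position: [0.5944, 0.1178, 0.2442]
orientation: [0.962, 1.347, -0.964]
force: [-0.4, 0.1, -4.1]
finger_gap: 0.177
[0.59435098 0.11783632 0.24419409] [-0.43008889  0.09043273 -4.08071013] 0.17696220565465526 [[-0.     0.946  0.324]
 [-0.001  0.324 -0.946]
 [-1.    -0.001  0.001]]
```

View pics/sc4.png

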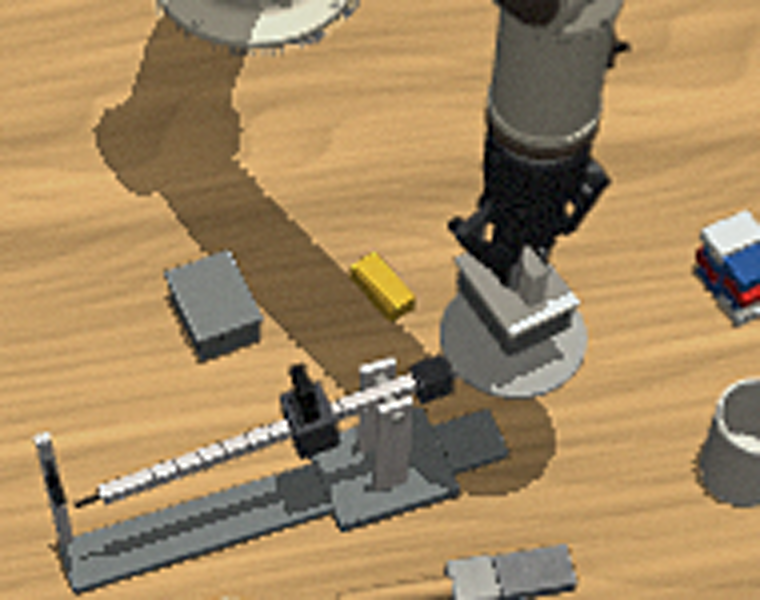

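View pics/tc4.png

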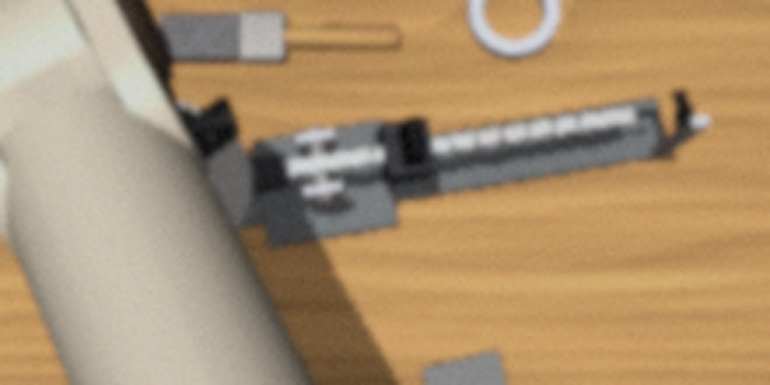

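```bash
python3 -m creep '[[[10,0,-1],0],[[20,0,-1],0],[[28,0,-1],0],[[32,0,-1],0],[[34,0,-1],0],[[36,0,-1],0],[[38,0,-1],0],[[40,0,-1],0]]'; python3 -m creep '[[[2,0,0],0],[[4,0,0],0],[[6,0,0],0],[[8,0,0],0],[[9,0,0],0],[[10,0,0],0],[[11,0,0],0],[[12,0,0],0]]'
python3 - <<'E'
from h import *
o=env.observe();print(o["position"],o["force"])
cv2.imwrite("pics/scene5.png",env.capture("scene")[:,:,::-1])
crop(cv2.imread("pics/scene5.png"),170,90,190,150,4,"pics/sc5.png")
E
```

```text
t: 6.9
position: [0.5943, 0.1205, 0.2046]
orientation: [0.962, 1.348, -0.961]
force: [0.5, -0.2, -2.8]
finger_gap: 0.183
t: 7.9
position: [0.5942, 0.1201, 0.1923]
orientation: [0.962, 1.348, -0.962]
force: [0.1, 0.8, -2.0]
finger_gap: 0.18
[0.59416267 0.12010986 0.1923256 ] [ 0.08698629  0.83049533 -2.0044994 ]
```

View pics/sc5.png

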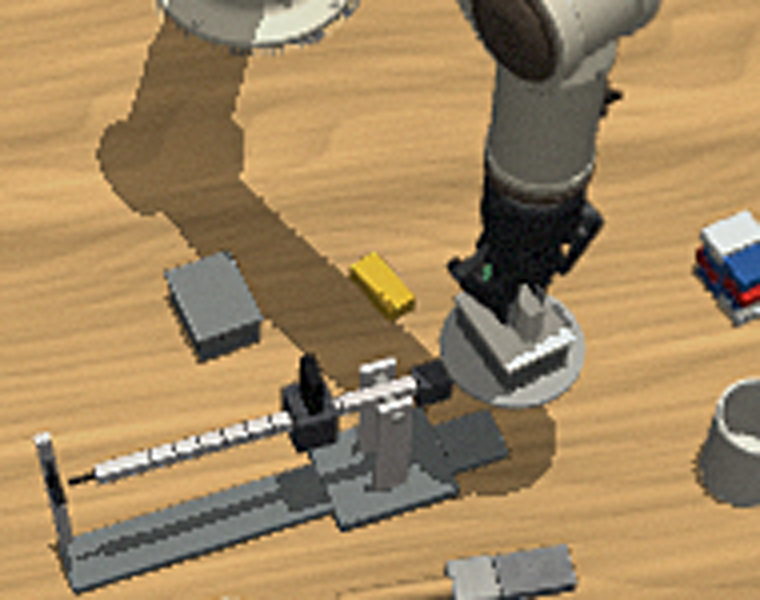

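```bash
python3 -m creep '[[[1,0,0],0],[[2,0,0],0],[[3,0,0],0],[[4,0,0],0],[[5,0,0],0],[[5,0,0],0]]'; python3 -m creep '[[[0.5,0,0],0],[[1,0,0],0],[[1.3,0,0],0],[[1.3,0,0],0]]'
python3 - <<'E'
from h import *
o=env.observe();print(o["position"],o["force"],o["t"])
cv2.imwrite("pics/scene6.png",env.capture("scene")[:,:,::-1])
crop(cv2.imread("pics/scene6.png"),170,90,190,150,4,"pics/sc6.png")
E
```

```text
t: 8.7
position: [0.5942, 0.1198, 0.1872]
orientation: [0.962, 1.348, -0.962]
force: [-1.1, -0.7, -1.7]
finger_gap: 0.181
t: 9.2
position: [0.5941, 0.1199, 0.186]
orientation: [0.962, 1.348, -0.962]
force: [-0.2, -1.1, -2.2]
finger_gap: 0.18
[0.59409108 0.11985862 0.18597585] [-0.16408953 -1.0837695  -2.18005744] 9.2
```

View pics/sc6.png

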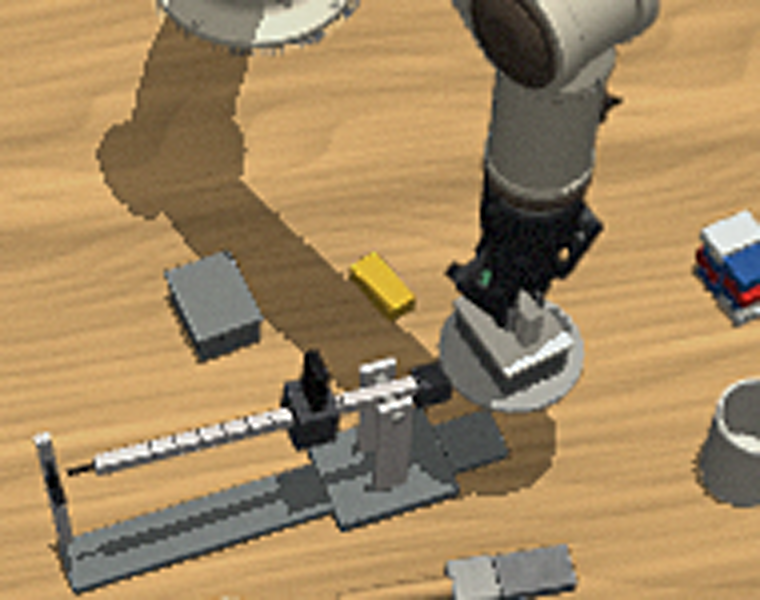

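```bash
python3 -m creep '[[[0.5,0,0],0],[[1,0,0],0],[[1,0,0],0]]'; python3 -m creep '[[[0.5,0,0],0],[[1,0,0],0],[[1,0,0],0]]'
```

```text
t: 9.62
position: [0.5942, 0.12, 0.1855]
orientation: [0.962, 1.347, -0.962]
force: [-1.0, -3.4, 2.6]
finger_gap: 0.181
t: 10.0
position: [0.5942, 0.12, 0.1853]
orientation: [0.962, 1.347, -0.962]
force: [-3.5, -3.2, 8.5]
finger_gap: 0.181
```

```bash
python3 -m creep '[[[-0.7,0,0],0],[[-1,0,0],0],[[-1,0,0],0]]'
```

```text
t: 10.38
position: [0.5942, 0.12, 0.1854]
orientation: [0.962, 1.347, -0.962]
force: [-2.5, -2.9, 6.1]
finger_gap: 0.179
```

```bash
python3 -m creep '[[[-0.5,0,0],0],[[-1,0,0],0],[[-1,0,0],0]]'
```

```text
t: 10.75
position: [0.594, 0.1202, 0.1855]
orientation: [0.962, 1.348, -0.962]
force: [0.3, -2.4, -1.0]
finger_gap: 0.179
```

```bash
python3 -m creep '[[[0,0,0],0],[[0,0,0],0],[[0,0,0],0],[[0,0,0],0],[[0,0,0],0]]' 0; python3 -m creep '[[[-10,0,0],0],[[-30,0,0],0],[[-60,0,0],0],[[-100,0,0],0],[[-130,0,0],0],[[-130,0,0],0]]' 0
python3 - <<'E'
from h import *
o=env.observe();print(o["position"],o["force"],o["t"])
for n in("scene","wrist"):
  cv2.imwrite(f"pics/{n}7.png",env.capture(n)[:,:,::-1])
crop(cv2.imread("pics/scene7.png"),170,90,190,150,4,"pics/sc7.png")
E
```

```text
t: 11.38
position: [0.5941, 0.1202, 0.1861]
orientation: [0.962, 1.348, -0.962]
force: [-0.0, 0.2, -0.8]
finger_gap: 0.997
t: 12.12
position: [0.5958, 0.1212, 0.3207]
orientation: [0.965, 1.343, -0.957]
force: [-0.7, 0.3, 0.2]
finger_gap: 1.001
[0.59583183 0.12118753 0.32071517] [-0.69606792  0.32099982  0.15379708] 12.125
```

View pics/sc7.png

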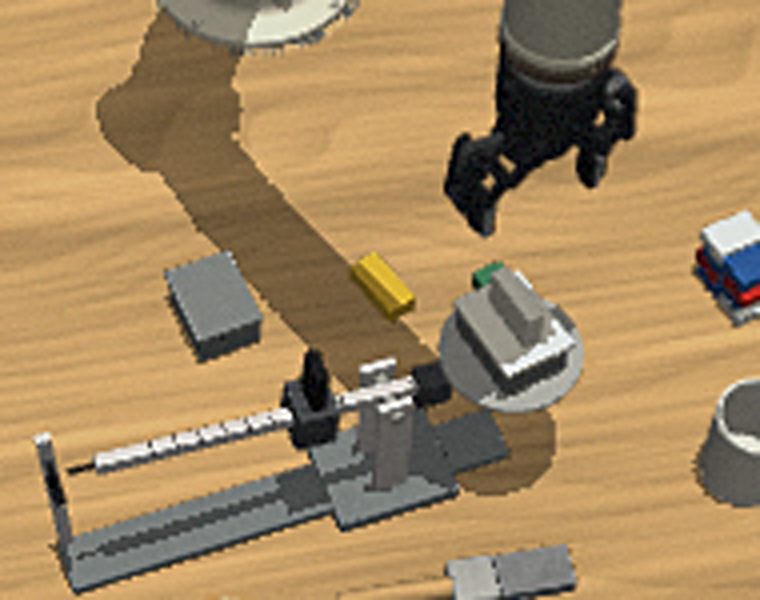

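View pics/wrist7.png

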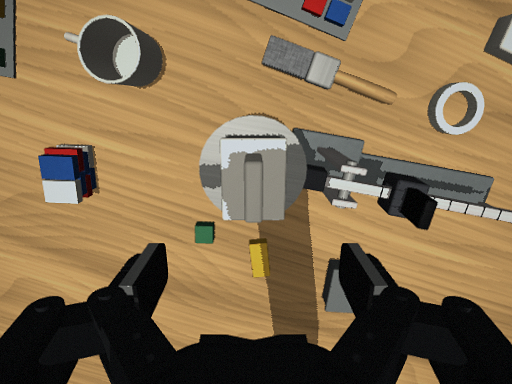

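Case is on the pan, released, and the beam is sitting at its pan-down stop. Now I'll locate the tab.

```bash
python3 -m creep '[[[0,0,20],9.6],[[0,0,50],9.6],[[0,0,85],9.6],[[0,0,115],9.6],[[0,0,130],9.6],[[0,0,130],9.6]]' 1 50
python3 - <<'E'
from h import *
o=env.observe();M=R.from_rotvec(o["orientation"]).as_matrix();print(o["position"],o["force"],o["t"],M.round(3),o["qpos"].round(2))
np.save("w8.npy",env.camera_info("wrist"),allow_pickle=True)
cv2.imwrite(f"pics/wrist8.png",env.capture("wrist")[:,:,::-1])
cv2.imwrite(f"pics/top8.png",env.capture("top")[:,:,::-1])
crop(cv2.imread("pics/top8.png"),170,140,200,90,4,"pics/tc8.png")
E
```

```text
t: 12.98
position: [0.6361, -0.0037, 0.3151]
orientation: [1.088, 1.283, -1.09]
force: [0.3, -0.1, -0.1]
finger_gap: 0.0
[ 0.63610084 -0.00369171  0.31508209] [ 0.32236137 -0.09011167 -0.14629363] 12.975 [[-0.002  0.987  0.161]
 [ 0.     0.161 -0.987]
 [-1.    -0.002 -0.   ]] [ 0.41  0.45 -0.62  1.48  0.26  1.3  -1.65]
```

View pics/wrist8.png

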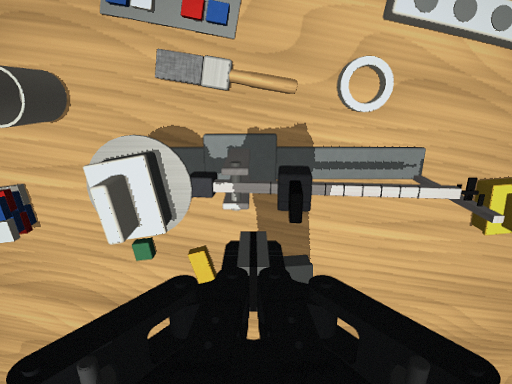

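View pics/tc8.png

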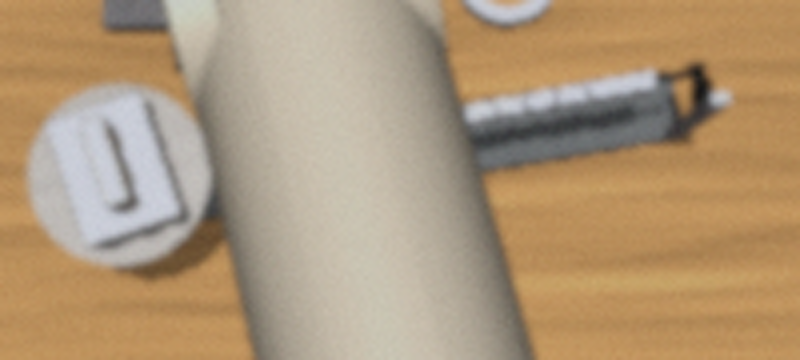

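Run:
```python
from h import *
w=cv2.imread("pics/wrist8.png"); crop(w,200,130,130,110,6,"pics/w8c.png"); crop(w,410,150,100,90,6,"pics/w8d.png")
```

```text
(no output)
```

View pics/w8c.png

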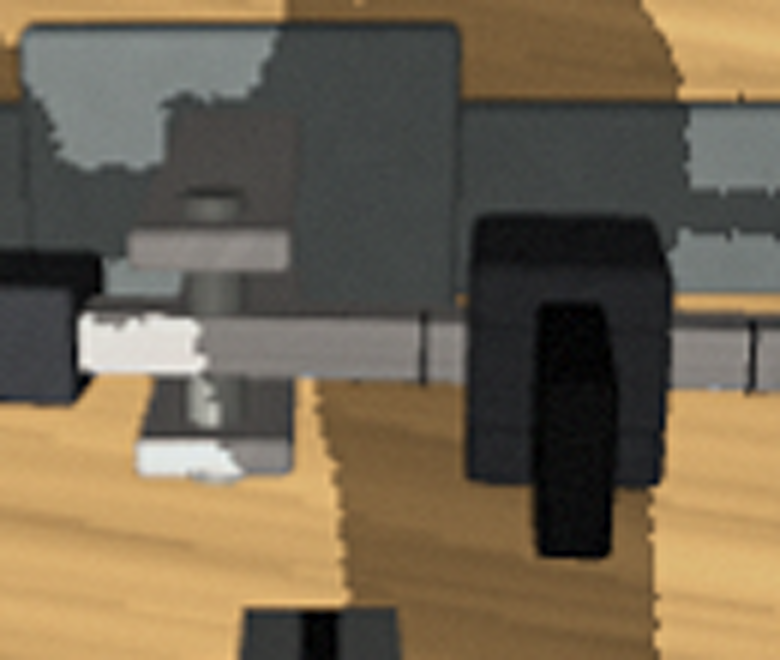

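View pics/w8d.png

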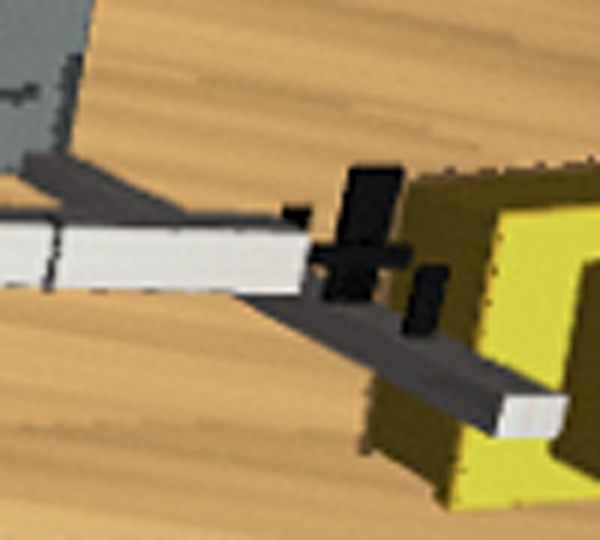

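Run:
```python
from h import *
c=np.load("w8.npy",allow_pickle=True).item()
T=lambda q:np.array(q,float).reshape(-1,2)/6+[200,130]
u=np.array([-.1625,.9867,0]);v=np.array([.9867,.1625,0])
f=plane(c,T([[211,250],[216,457]]),.144);print("cheeks",f,f.mean(0))
tb=plane(c,T([[535,385],[615,385],[608,555],[535,555]]),.204);print("tab",tb.round(4),tb.mean(0))
F=f.mean(0)
d=tb.mean(0)-F; print("tab rel: out",-d@u,"across",d@v)
e=plane(c,np.array([[305,260]])/6.+[410,150],.13+.0235)[0];print("beam end",e,-(e-F)@u,(e-F)@v)
e2=plane(c,T([[85,345]]),.128)[0]; dd=e-e2; print(np.degrees(np.arctan2(dd[1],dd[0])))
t=tb.mean(0);print("tcp rel tab",(env.observe()["position"]-t)@u,(env.observe()["position"]-t)@v)
```

```text
cheeks [[0.63035078 0.01636916 0.144     ]
 [0.5911522  0.00970721 0.144     ]] [0.61075149 0.01303818 0.144     ]
tab [[ 0.633  -0.0355  0.204 ]
 [ 0.6349 -0.0473  0.204 ]
 [ 0.6078 -0.0521  0.204 ]
 [ 0.606  -0.041   0.204 ]] [ 0.620434  -0.0439715  0.204    ]
tab rel: out 0.05782486564763434 across 0.0002896594017654656
beam end [ 0.64920723 -0.23203639  0.1535    ] 0.24806414389122405 -0.0018803383620225403
-80.43734806930235
tcp rel tab 0.03988044212542253 0.022189726813361756
```

```bash
python3 -m creep '[[[30,-10,0],0],[[70,-22,0],0],[[105,-22,0],0],[[130,-22,0],0],[[141,-22,0],0],[[141,-22,0],0],[[141,-22,0],0]]'
python3 - <<'E'
from h import *
o=env.observe();print(o["position"],o["force"],o["t"])
np.save("w9.npy",env.camera_info("wrist"),allow_pickle=True)
cv2.imwrite(f"pics/wrist9.png",env.capture("wrist")[:,:,::-1])
E
```

```text
t: 13.95
position: [0.6156, -0.0057, 0.1764]
orientation: [1.088, 1.281, -1.086]
force: [-0.3, 0.5, 0.3]
finger_gap: 0.002
[ 0.61555817 -0.00569635  0.17635349] [-0.26553103  0.52916522  0.29492997] 13.95
```

View pics/wrist9.png

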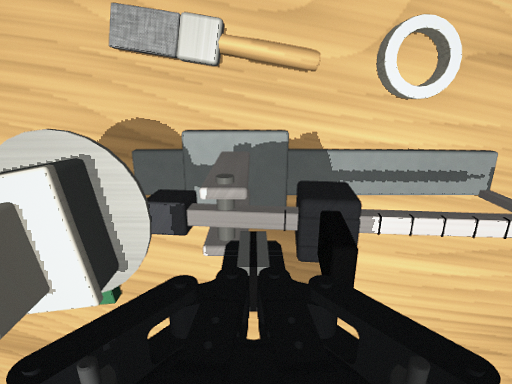

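```bash
python3 -m creep '[[[0,0,4],0],[[0,0,8],0],[[0,0,12],0],[[0,0,15],0],[[0,0,18],0],[[0,0,21],0],[[0,0,24],0],[[0,0,27],0]]'; python3 -m creep '[[[0,0,3],0],[[0,0,6],0],[[0,0,9],0],[[0,0,12],0],[[0,0,15],0]]'
python3 - <<'E'
from h import *
o=env.observe();print(o["position"],o["force"],o["t"])
cv2.imwrite(f"pics/wrist10.png",env.capture("wrist")[:,:,::-1])
E
```

```text
t: 15.0
position: [0.6189, -0.0321, 0.175]
orientation: [1.087, 1.284, -1.087]
force: [-0.4, 3.1, -0.3]
finger_gap: 0.001
t: 15.62
position: [0.6216, -0.048, 0.175]
orientation: [1.088, 1.282, -1.088]
force: [-1.1, 2.5, -0.1]
finger_gap: 0.001
[ 0.62157269 -0.04803591  0.17497568] [-1.08554928  2.50748206 -0.1158746 ] 15.625
```

View pics/wrist10.png

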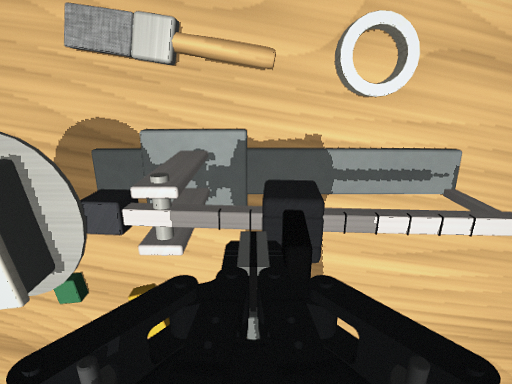

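```bash
python3 -m creep '[[[0,0,4],0],[[0,0,8],0],[[0,0,12],0],[[0,0,16],0],[[0,0,20],0],[[0,0,24],0],[[0,0,28],0],[[0,0,28],0]]'; python3 -m creep '[[[0,0,-5],0],[[0,0,-12],0],[[0,0,-12],0]]'
python3 - <<'E'
from h import *
o=env.observe();print(o["position"],o["force"],o["t"])
np.save("w11.npy",env.camera_info("wrist"),allow_pickle=True)
cv2.imwrite(f"pics/wrist11.png",env.capture("wrist")[:,:,::-1])
cv2.imwrite(f"pics/scene11.png",env.capture("scene")[:,:,::-1])
crop(cv2.imread("pics/scene11.png"),170,140,190,90,4,"pics/sc11.png")
E
```

```text
t: 16.68
position: [0.6262, -0.0765, 0.175]
orientation: [1.088, 1.281, -1.089]
force: [0.3, 2.1, -0.3]
finger_gap: -0.0
t: 17.05
position: [0.6241, -0.0625, 0.1753]
orientation: [1.087, 1.283, -1.086]
force: [0.7, 0.1, -0.8]
finger_gap: -0.0
[ 0.6241436  -0.06245523  0.17531445] [ 0.68386341  0.1206497  -0.78374551] 17.05
```

View pics/wrist11.png

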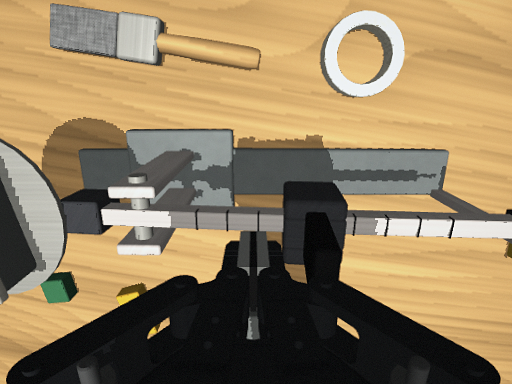

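View pics/sc11.png

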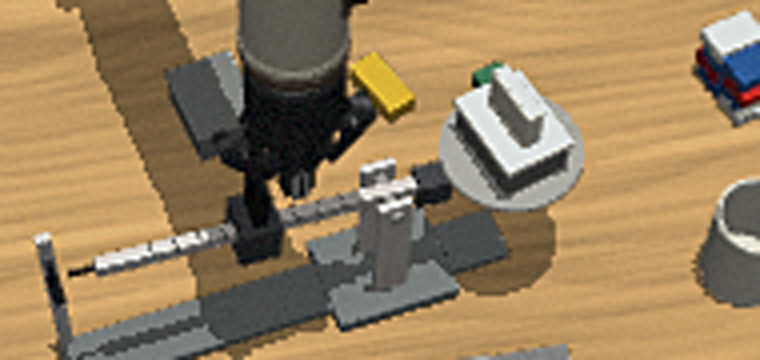

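```bash
python3 -m creep '[[[0,0,5],0],[[0,0,10],0],[[0,0,13],0],[[0,0,16],0],[[0,0,19],0],[[0,0,21],0],[[0,0,21],0]]'; python3 -m creep '[[[0,0,-5],0],[[0,0,-10],0],[[0,0,-10],0],[[0,0,-10],0],[[0,0,-10],0],[[0,0,-10],0],[[0,0,-10],0],[[0,0,-10],0]]'
cat > look.py <<'E'
import sys
from h import *
n=sys.argv[1]
o=env.observe();print(o["position"].round(4),o["force"].round(1),o["t"])
np.save(f"w{n}.npy",env.camera_info("wrist"),allow_pickle=True)
w=env.capture("wrist")[:,:,::-1];s=env.capture("scene")[:,:,::-1]
cv2.imwrite(f"pics/wrist{n}.png",w);cv2.imwrite(f"pics/scene{n}.png",s)
a=cv2.resize(s[190:230,175:245],None,fx=8,fy=8,interpolation=cv2.INTER_CUBIC)
cv2.imwrite(f"pics/sp{n}.png",a)
E
python3 look.py 12
```

```text
t: 18.02
position: [0.6276, -0.0849, 0.1751]
orientation: [1.088, 1.282, -1.088]
force: [-0.5, -0.6, -0.7]
finger_gap: -0.003
t: 19.02
position: [0.6259, -0.0745, 0.175]
orientation: [1.088, 1.282, -1.088]
force: [0.4, -0.5, -0.4]
finger_gap: 0.001
[ 0.6259 -0.0745  0.175 ] [ 0.4 -0.5 -0.4] 19.025
```

Run:
```python
import cv2,numpy as np
a=[cv2.resize(cv2.imread(f"pics/{n}.png")[190:230,175:245],None,fx=8,fy=8,interpolation=cv2.INTER_CUBIC)for n in("scene11","scene12")]
cv2.imwrite("pics/cmp12.png",np.vstack([a[0][:295],a[1][:295]]))
```

```text
(no output)
```

View pics/cmp12.png

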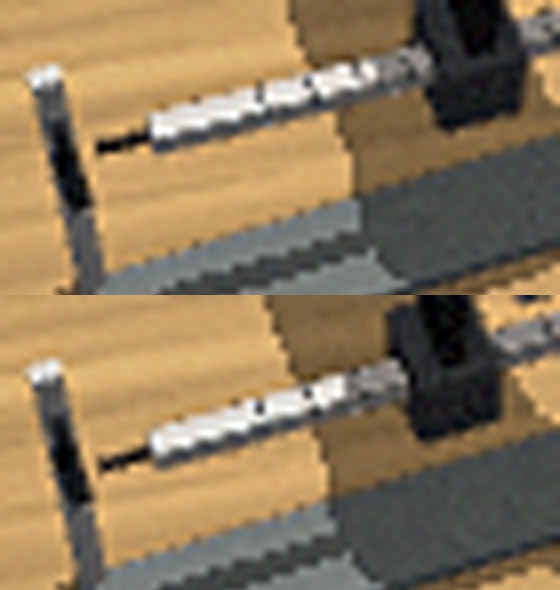

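View pics/wrist12.png

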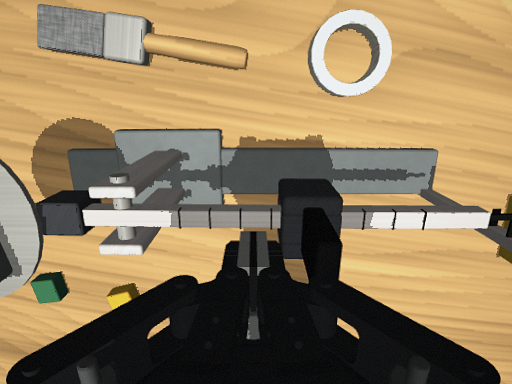

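Run:
```python
import cv2,numpy as np
a=[cv2.resize(cv2.imread(f"pics/{n}.png")[195:225,178:218],None,fx=12,fy=12,interpolation=cv2.INTER_CUBIC)for n in("scene0","scene7","scene12")]
cv2.imwrite("pics/cmp13.png",np.hstack([x[:,:260] for x in a]))
```

```text
(no output)
```

View pics/cmp13.png

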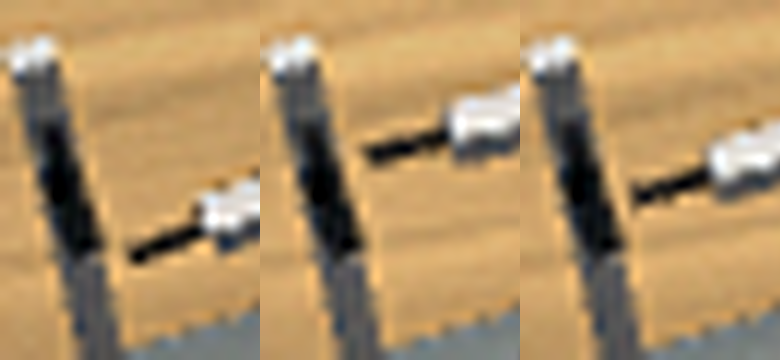

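```bash
cat > tilt.py <<'E'
import cv2,numpy as np
def edge(im):
    b=im[:,:,0].astype(float); r=[]
    for x in range(196,206):
        col=b[196:222,x]; pk=col.argmax()
        th=(col[pk]+np.median(b[188:194,x]))/2
        i=pk
        while i>0 and col[i]>th:i-=1
        top=196+i+(th-col[i])/(col[i+1]-col[i])
        r.append((x,top))
    r=np.array(r); p=np.polyfit(r[:,0]-200,r[:,1],1); return p[1],p[0],np.std(r[:,1]-np.polyval(p,r[:,0]-200))
def dark(im):
    b=im.sum(2).astype(float)   # pointer centre row at cols 190..193
    o=[]
    for x in range(190,194):
        col=b[198:222,x]; w=np.clip(np.median(col)*.75-col,0,None); o.append(198+(w*np.arange(len(w))).sum()/w.sum())
    return np.mean(o)
def report(names):
    E={n:(edge(cv2.imread(f"pics/{n}.png")),dark(cv2.imread(f"pics/{n}.png"))) for n in names+["scene0","scene7"]}
    for n,v in E.items():
        t=[.1-.2*(v[0][0]-E["scene0"][0][0])/(E["scene7"][0][0]-E["scene0"][0][0]), .1-.2*(v[1]-E["scene0"][1])/(E["scene7"][1]-E["scene0"][1])]
        print(n,np.round(v[0],2),round(v[1],2),"tilt",np.round(t,4))
if __name__=="__main__":
    import sys; report(sys.argv[1:])
E
python3 tilt.py scene4 scene5 scene6 scene11 scene12; python3 look.py 13; python3 tilt.py scene13
```

```text
scene4 [ 2.0917e+02 -3.7000e-01  1.7000e-01] 214.76 tilt [0.1003 0.1007]
scene5 [ 2.0394e+02 -2.8000e-01  1.7000e-01] 208.9 tilt [-0.0394 -0.0389]
scene6 [ 2.0182e+02 -2.4000e-01  1.6000e-01] 206.49 tilt [-0.0961 -0.0964]
scene11 [ 2.0221e+02 -2.6000e-01  1.9000e-01] 206.99 tilt [-0.0856 -0.0844]
scene12 [ 2.0468e+02 -2.7000e-01  1.6000e-01] 209.77 tilt [-0.0197 -0.0182]
scene0 [ 2.0916e+02 -3.7000e-01  1.5000e-01] 214.73 tilt [0.1 0.1]
scene7 [ 2.0167e+02 -2.5000e-01  1.5000e-01] 206.34 tilt [-0.1 -0.1]
[ 0.6259 -0.0745  0.175 ] [ 0.3 -0.7  0.9] 19.125
scene13 [ 2.0466e+02 -2.8000e-01  1.6000e-01] 209.8 tilt [-0.0203 -0.0175]
scene0 [ 2.0916e+02 -3.7000e-01  1.5000e-01] 214.73 tilt [0.1 0.1]
scene7 [ 2.0167e+02 -2.5000e-01  1.5000e-01] 206.34 tilt [-0.1 -0.1]
```

```bash
python3 -m creep '[[[0,0,5],0],[[0,0,8],0],[[0,0,10],0],[[0,0,11],0],[[0,0,12],0],[[0,0,12],0]]'; python3 -m creep '[[[0,0,-4],0],[[0,0,-10],0],[[0,0,-10],0],[[0,0,-10],0],[[0,0,-10],0],[[0,0,-10],0],[[0,0,-10],0],[[0,0,-10],0]]';python3 -m creep '[[[0,0,0],0],[[0,0,0],0],[[0,0,0],0],[[0,0,0],0],[[0,0,0],0]]'
python3 look.py 14; python3 tilt.py scene14|head -1
```

```text
t: 19.98
position: [0.6279, -0.0863, 0.1751]
orientation: [1.088, 1.282, -1.088]
force: [0.9, 0.4, 0.1]
finger_gap: 0.001
t: 20.98
position: [0.6263, -0.0765, 0.175]
orientation: [1.088, 1.282, -1.088]
force: [0.7, -0.2, -0.5]
finger_gap: 0.004
t: 21.6
position: [0.6262, -0.0764, 0.175]
orientation: [1.088, 1.282, -1.088]
force: [0.3, 0.3, 0.5]
finger_gap: 0.001
[ 0.6262 -0.0764  0.175 ] [0.3 0.3 0.5] 21.6
scene14 [ 2.0465e+02 -2.7000e-01  1.6000e-01] 209.82 tilt [-0.0203 -0.0171]
```

```bash
python3 -m creep '[[[0,0,5],0],[[0,0,10],0],[[0,0,11],0],[[0,0,12],0],[[0,0,13],0],[[0,0,13],0]]'
```

```text
t: 22.45
position: [0.6283, -0.0888, 0.1749]
orientation: [1.088, 1.283, -1.087]
force: [0.6, 1.5, -0.5]
finger_gap: -0.0
```

```bash
python3 -m creep '[[[0,0,0.5],0],[[0,0,1],0],[[0,0,1],0]]'; python3 -m creep '[[[0,0,-4],0],[[0,0,-10],0],[[0,0,-10],0],[[0,0,-10],0],[[0,0,-10],0],[[0,0,-10],0],[[0,0,-10],0],[[0,0,-10],0]]';python3 -m creep '[[[0,0,0],0],[[0,0,0],0],[[0,0,0],0],[[0,0,0],0],[[0,0,0],0]]'
python3 look.py 15; python3 tilt.py scene15|head -1
```

```text
t: 22.82
position: [0.6284, -0.0897, 0.1749]
orientation: [1.087, 1.283, -1.087]
force: [-0.7, 3.4, -1.4]
finger_gap: -0.001
t: 23.82
position: [0.6269, -0.0804, 0.175]
orientation: [1.088, 1.282, -1.088]
force: [-0.2, 0.2, 0.4]
finger_gap: -0.001
t: 24.45
position: [0.6269, -0.0804, 0.175]
orientation: [1.088, 1.282, -1.088]
force: [-0.7, -0.4, 0.1]
finger_gap: -0.001
[ 0.6269 -0.0804  0.175 ] [-0.7 -0.4  0.1] 24.45
scene15 [ 2.0495e+02 -2.7000e-01  1.7000e-01] 209.99 tilt [-0.0125 -0.013 ]
```

```bash
python3 -m creep '[[[0,0,4],0],[[0,0,7],0],[[0,0,9],0],[[0,0,10],0],[[0,0,11],0],[[0,0,11.6],0],[[0,0,11.6],0]]'; python3 -m creep '[[[0,0,-4],0],[[0,0,-10],0],[[0,0,-10],0],[[0,0,-10],0],[[0,0,-10],0],[[0,0,-10],0],[[0,0,-10],0],[[0,0,-10],0]]';python3 -m creep '[[[0,0,0],0],[[0,0,0],0],[[0,0,0],0],[[0,0,0],0],[[0,0,0],0]]'
python3 look.py 16; python3 tilt.py scene16|head -1
```

```text
t: 25.42
position: [0.6286, -0.0912, 0.1748]
orientation: [1.087, 1.283, -1.087]
force: [-0.6, 2.6, -1.3]
finger_gap: -0.002
t: 26.42
position: [0.6272, -0.082, 0.175]
orientation: [1.088, 1.282, -1.088]
force: [-0.3, -0.2, 0.3]
finger_gap: 0.001
t: 27.05
position: [0.6272, -0.0819, 0.175]
orientation: [1.088, 1.282, -1.088]
force: [-0.4, -0.2, 0.1]
finger_gap: -0.0
[ 0.6272 -0.0819  0.175 ] [-0.4 -0.2  0.1] 27.05
scene16 [ 2.0529e+02 -3.1000e-01  1.7000e-01] 210.37 tilt [-0.0034 -0.004 ]
```

Run:
```python
from h import *
s=env.camera_info("scene"); F=np.array([.6108,.0125,0]);u=np.array([-.1625,.9867,0]);v=np.array([.9867,.1625,0])
def row(t,across,h,col):
    rr=np.linspace(.1,.28,50)
    # poise side (-y): z = .13 - r sin t (pan up -> poise down); top offset h perpendicular
    y=-(rr*np.cos(t))-h*np.sin(t); z=.13-rr*np.sin(t)+h*np.cos(t)
    P=F+np.outer(y,u)+across*v; P[:,2]=z
    q=proj(s,P); i=np.argsort(q[:,0]); return np.interp(col,q[i,0],q[i,1])
for a,h,col in((-.007,.007,200),(0,0,191.5)):
    r=[row(t,a,h,col) for t in(.1,.05,0,-.05,-.1)]; print(np.round(r,2))
    f=lambda m:np.interp((m),[0,1],[r[0],r[-1]])
    print("apparent tilt at level",.1-.2*(r[2]-r[0])/(r[-1]-r[0]))
```

```text
[207.66 205.84 204.01 202.18 200.33]
apparent tilt at level 0.00043132504846157826
[213.9  211.83 209.76 207.69 205.6 ]
apparent tilt at level 0.00028399800520455265
```

```bash
python3 -m creep '[[[0,0,4],0],[[0,0,7],0],[[0,0,9],0],[[0,0,10],0],[[0,0,10.4],0],[[0,0,10.7],0],[[0,0,10.7],0]]'; python3 -m creep '[[[0,0,-4],0],[[0,0,-10],0],[[0,0,-10],0],[[0,0,-10],0],[[0,0,-10],0],[[0,0,-10],0],[[0,0,-10],0],[[0,0,-10],0]]';python3 -m creep '[[[0,0,0],0],[[0,0,0],0],[[0,0,0],0],[[0,0,0],0],[[0,0,0],0]]'
python3 look.py 17; python3 tilt.py scene17|head -1
```

```text
t: 28.02
position: [0.6287, -0.0918, 0.1748]
orientation: [1.087, 1.283, -1.087]
force: [0.4, 1.6, -1.7]
finger_gap: -0.001
t: 29.02
position: [0.6273, -0.0827, 0.175]
orientation: [1.088, 1.282, -1.088]
force: [0.6, -0.3, -0.2]
finger_gap: -0.0
t: 29.65
position: [0.6273, -0.0826, 0.175]
orientation: [1.088, 1.282, -1.088]
force: [-0.5, -0.2, 0.2]
finger_gap: 0.002
[ 0.6273 -0.0826  0.175 ] [-0.5 -0.2  0.2] 29.65
scene17 [ 2.0528e+02 -3.1000e-01  1.7000e-01] 210.36 tilt [-0.0036 -0.0042]
```

```bash
python3 -m creep '[[[0,0,4],0],[[0,0,7],0],[[0,0,9],0],[[0,0,10],0],[[0,0,10.4],0],[[0,0,10.6],0],[[0,0,10.6],0]]'; python3 -m creep '[[[0,0,-4],0],[[0,0,-10],0],[[0,0,-10],0],[[0,0,-10],0],[[0,0,-10],0],[[0,0,-10],0],[[0,0,-10],0],[[0,0,-10],0]]';python3 -m creep '[[[0,0,0],0],[[0,0,0],0],[[0,0,0],0],[[0,0,0],0],[[0,0,0],0]]'
python3 look.py 18; python3 tilt.py scene18|head -1
```

```text
t: 30.62
position: [0.6289, -0.0927, 0.1749]
orientation: [1.087, 1.283, -1.087]
force: [-0.7, 3.4, -2.0]
finger_gap: -0.002
t: 31.62
position: [0.6274, -0.0833, 0.175]
orientation: [1.088, 1.282, -1.088]
force: [-0.6, -0.2, 1.0]
finger_gap: 0.002
t: 32.25
position: [0.6274, -0.0832, 0.1751]
orientation: [1.088, 1.282, -1.088]
force: [-0.6, 0.0, -0.1]
finger_gap: 0.001
[ 0.6274 -0.0832  0.1751] [-0.6  0.  -0.1] 32.25
scene18 [ 2.0553e+02 -3.3000e-01  1.6000e-01] 210.73 tilt [0.003  0.0047]
```

```bash
python3 -m creep '[[[-15,0,-1],0],[[-40,0,-1],0],[[-75,0,-1],0],[[-105,0,-1],0],[[-125,-20,30],0],[[-130,-50,60],0],[[-130,-60,70],0],[[-130,-60,70],0]]'
python3 look.py 19; python3 tilt.py scene19|head -1
python3 - <<'E'
from h import *
c=np.load("w19.npy",allow_pickle=True).item()
F=np.array([.6108,.0125,0]);u=np.array([-.1625,.9867,0]);v=np.array([.9867,.1625,0])
print(proj(c,[F-.265*u+[0,0,.13],F-.277*u-.022*v+[0,0,.13],F-.277*u-.022*v+[0,0,.18],F+[0,0,.144]]))
E
```

```text
t: 33.35
position: [0.5793, -0.1629, 0.3057]
orientation: [1.089, 1.281, -1.089]
force: [-0.4, 0.6, 0.3]
finger_gap: -0.0
[ 0.5793 -0.1629  0.3057] [-0.4  0.6  0.3] 33.35
scene19 [ 2.0545e+02 -3.2000e-01  1.3000e-01] 210.8 tilt [0.0009 0.0064]
[[347.2935307  113.22588049]
 [356.67115067 134.49685529]
 [374.99815135 141.20149226]
 [ 87.82393108 115.01884734]]
```

View pics/wrist19.png

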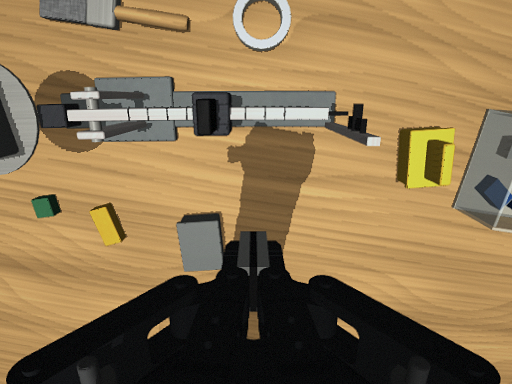

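View pics/scene19.png

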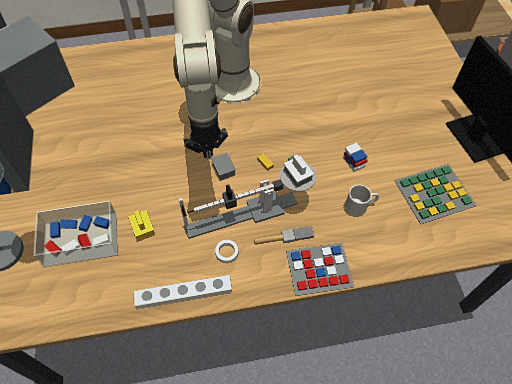

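Run:
```python
from h import *
w=cv2.imread("pics/wrist19.png"); crop(w,320,90,70,65,11,"pics/w19c.png")
a=[cv2.resize(cv2.imread(f"pics/{n}.png")[195:225,178:218],None,fx=12,fy=12,interpolation=cv2.INTER_CUBIC)for n in("scene16","scene18","scene19")]
cv2.imwrite("pics/cmp19.png",np.hstack([x[:,:260] for x in a]))
```

```text
(no output)
```

View pics/w19c.png

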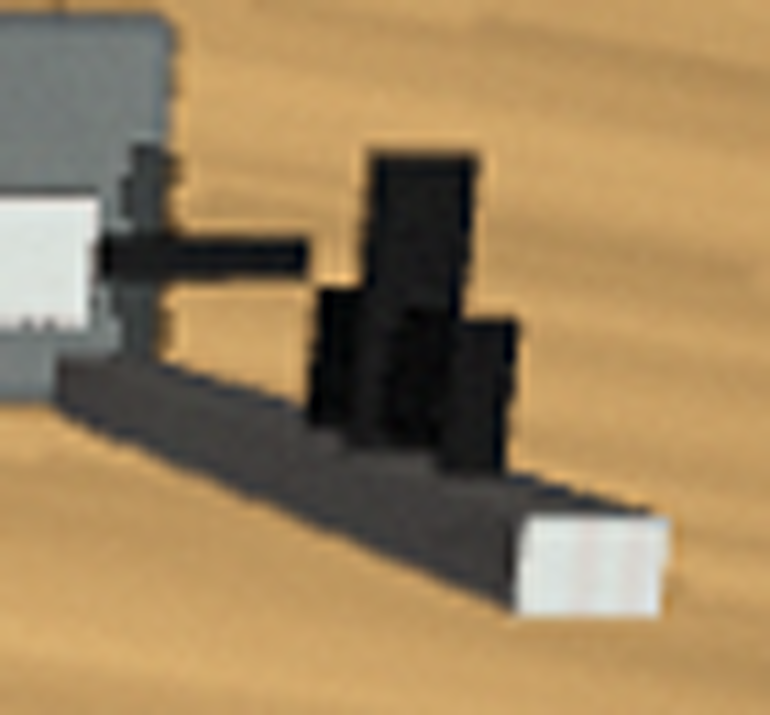

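View pics/cmp19.png

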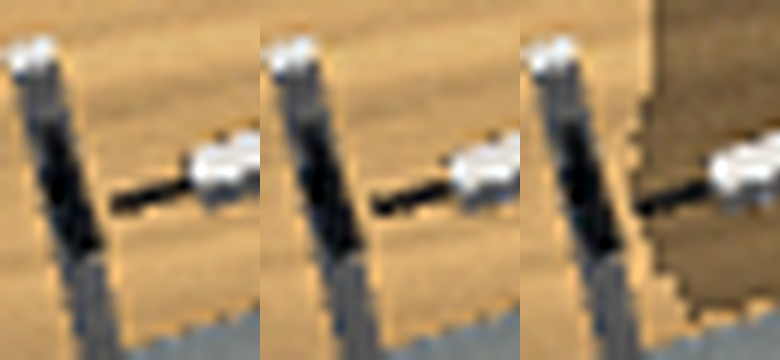

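```bash
python3 -m creep '[[[-3,15,-30],0],[[-7,40,-70],0],[[-9,65,-110],0],[[-9,78,-140],0],[[-9,82,-148],0],[[-9,82,-148],0],[[-9,82,-148],0],[[-9,82,-148],0]]'
python3 look.py 20; python3 tilt.py scene20|head -1
python3 - <<'E'
from h import *
a=cv2.imread("pics/wrist20.png"); b=cv2.imread("pics/wrist8.png")
f=lambda w:cv2.resize(w[165:215,440:512],None,fx=8,fy=8,interpolation=cv2.INTER_CUBIC)[:,:400]
cv2.imwrite("pics/w20c.png",np.hstack([f(b)[:,:400],f(a)]))
c=cv2.imread("pics/scene20.png")[195:225,178:218]; cv2.imwrite("pics/sp20.png",cv2.resize(c,None,fx=12,fy=12,interpolation=cv2.INTER_CUBIC))
E
```

```text
t: 34.45
position: [0.6363, -0.0046, 0.314]
orientation: [1.089, 1.281, -1.09]
force: [-0.4, 0.4, -0.3]
finger_gap: 0.002
[ 0.6363 -0.0046  0.314 ] [-0.4  0.4 -0.3] 34.45
scene20 [ 2.0553e+02 -3.3000e-01  1.8000e-01] 210.73 tilt [0.003  0.0046]
```

View pics/w20c.png

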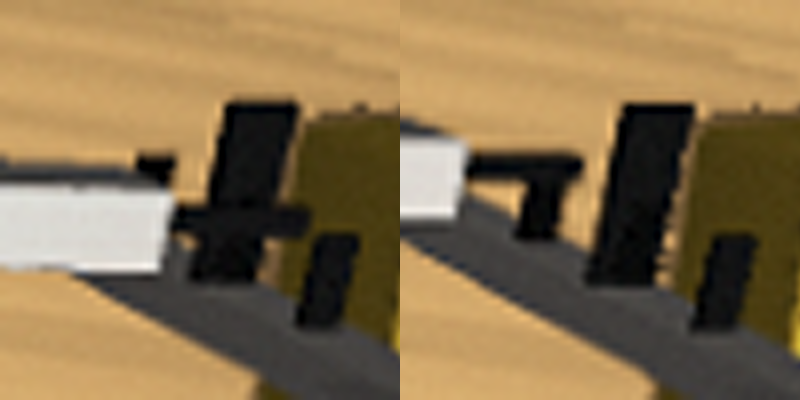

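View pics/sp20.png

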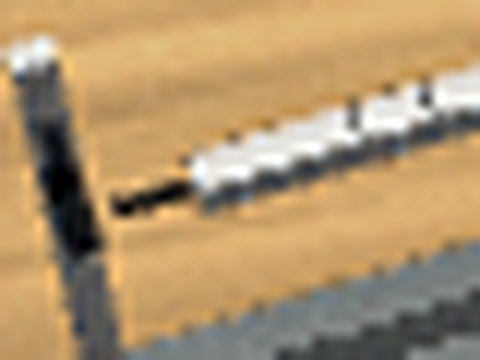

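Run:
```python
from h import *
from scipy.optimize import least_squares
F=np.array([.6108,.0125,0]);u=np.array([-.1625,.9867,0]);v=np.array([.9867,.1625,0])
c8=np.load("w8.npy",allow_pickle=True).item();c20=np.load("w20.npy",allow_pickle=True).item()
def pt(L,t,a,h=0): return F-(L*np.cos(t)+h*np.sin(t))*u+a*v+[0,0,.13-L*np.sin(t)+h*np.cos(t)]
g=lambda x,y:np.array([x,y])/8+[440,165]
# tip, beam end top corners (near-top-right) in both; gauge post middle mark bottom-left corner fixed -> common yaw/offset
mk=[g(298,103),g(295,103)]; mk2=[g(358,236),g(757-400,236)]; 
m=F-.277*u-.007*v+[0,0,.13]
def resid(p):
    L,t,a,Lb,ab,hb=p; r=[]
    for c,tt,tip,be in((c8,-.1,g(308,222),g(176,188)),(c20,t,g(183,166),g(468-400,140))):
        r+=list(proj(c,[pt(L,tt,a)])[0]-tip); r+=list(proj(c,[pt(Lb,tt,ab,hb)])[0]-be)
    return r
s=least_squares(resid,[.265,0,0,.245,.005,.006],x_scale=.01);print(s.x.round(4),np.round(s.fun,2))
# using mark as fixed reference: shift c20 predictions by mark motion
print(proj(c8,[m]),proj(c20,[m]),mk)
```

```text
[ 2.669e-01  2.900e-03 -1.000e-04  2.470e-01  4.500e-03  1.600e-03] [-0.02 -0.04 -0.    0.09  0.02  0.04 -0.   -0.09]
[[470.60378336 191.27882585]] [[470.18442639 191.53740362]] [array([477.25 , 177.875]), array([476.875, 177.875])]
```

Run:
```python
from workcell import env
o=env.observe();print(o["t"],o["force"].round(1)); print(env.job_done())
```

```text
34.55 [0.4 1.1 0.4]
the job is handed in; nothing more can be done
None
```

The job is handed in at 34.6 s of the 72 s allowed: the white-lid kit case stands on the pan and the beam rests almost level.

- **Placing the case:** I gripped it by the handle and lowered it with the sinking pan onto its down stop. The wrist read 8.5 N pressing back there; with the case's weight I estimate about 14 N on the balance, under the 20 N limit. I eased off and let go.
- **Moving the counterpoise:** I pushed its tab outward with the shut fingers in light nudges. The highest reading between pushes was about 3.4 N.
- **Last checks, with nothing touching the balance:** two edges in the scene camera picture gave tilts of +0.003 and +0.0046 rad. A fit of the wrist camera pictures gave +0.003 rad. All three correspond to about half a millimetre of counterpoise past exact balance. The scene reading was unchanged about 2 s after the last push.
- **Checks that disagreed or failed:**
  - One scene picture, with the arm's shadow across the pointer, gave 0.001 and 0.006 rad. I did not use it.
  - Two nudges did not move the counterpoise; one stopped short of the tab and the other stuck. I made each again slightly farther.
  - I left the remaining offset alone, because sticking made finer nudges no more accurate.
- **Other things on the table:** I did not touch any of them, and the last full scene picture showed nothing out of place. I did not measure their positions again.

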